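# Prove the clamp screws of a proofing press

## Task

Switch the little press off first by turning its speed knob anticlockwise to the end stop. Then prove that both clamp screws hold, starting with the one on the speed control's side: push its bar clockwise (seen from above) until the bar lies over the dark field on its scale, keep it there for a second, and let it spring back; then do the same with the other. The screws themselves must not turn, and leave everything else standing where it is.

Things in the scene. Friction and masses are not known exactly. Their poses are not given: they have to be found in the camera images.
- knob_grip (a point): Speed knob on the grey control box (110 x 110 mm, 50 mm high, fixed, left or right of the press). Black disc 44 mm across with an upright grip bar 42 mm long, 14 mm thick, 30 mm above the disc, white line at one end. This point is on the vertical turning axis, 7 mm below the bar's top, 37 mm above the box's top; the point's x axis runs along the bar, away from the white line.
- knob (a joint): Angle of the speed knob: 0 at its anticlockwise end stop (off), growing clockwise seen from above, up to 2.4 rad. Stiffness against turning about 0.05 N m; it stays where it is left.
- press: Small grey motor-driven proofing press, fixed. Base plate 260 x 350 mm (x by y), 20 mm high; origin under its centre, x pointing away from the robot, y left. At y = +145 and -145 mm stand cheeks (100 x 50 mm, tops 85 mm above the table), each with a clamp screw at x = 0. Black roller between them at x = 30 mm, top 84 mm; drive housing at x 75 to 125 mm, top 75 mm.
- ink_tin: Bystander: tin 52 mm across, 95 mm high, standing on the press's base plate between the cheeks; origin at the centre of its foot.
- wash_bottle: Bystander: clear bottle 56 mm across, 160 mm high, in front of the press; origin at the centre of its foot.
- jar_a: Bystander: jar 48 mm across, 110 mm high, by the press's left front corner; origin at the centre of its foot.
- jar_b: Bystander: jar 48 mm across, 120 mm high, by the press's right front corner; origin at the centre of its foot.
- brayer: Bystander: ink roller lying flat, 110 mm wide, 160 mm long, 36 mm high; origin at table level near its middle.
- palette_knife: Bystander: palette knife lying flat, about 220 mm long, along its x axis; origin near its middle.
- lino_block: Bystander: grey block 60 x 80 x 12 mm left behind the press; origin under its centre.
- ink_rack: Plywood rack of four ink pots, fixed, 110 x 110 mm, pots up to 85 mm high; it stands on the side of the press where the control box is not. Origin under its centre.
- axis_left (a point): Point on the vertical axis of the left clamp screw, level with the middle of its steel push bar: 106 mm above the table, 21 mm above the cheek's top. Under the bar lies the screw's scale plate, reaching 46 mm from the axis, its top 10 mm above the cheek's top. The point's x axis points away from where the bar points at rest; it turns with the screw.
- tip_left (a point): Centre of the black ball (16 mm across) at the end of the left push bar. The bar is level, 10 mm thick, straight from the axis to this ball 82 mm away, pointing to the robot's side of the press, up to 0.6 rad to either side. Beyond 46 mm from the axis it is clear of the scale plate and can be pushed sideways.
- bar_left (a joint): Spring deflection of the left bar on its screw: 0 at rest, growing clockwise from above (tightening), 2 N m/rad; springs back when let go. The bar lies over the scale's dark field at 0.25 to 0.45 rad (7 to 13 N at 70 mm from the axis). Above 0.55 rad (1.1 N m) the screw slips round, which spoils the check. An anticlockwise push goes straight to the screw.
- scale_left (a point): Point on the rim of the left screw's scale plate, 46 mm from the axis; it turns with the screw, so it must stay where it is.
- screw_left (a joint): Angle of the left clamp screw itself, growing clockwise seen from above; the screw is tight and must stay at its starting value, whatever that is.
- axis_right (a point): Point on the vertical axis of the right clamp screw, level with the middle of its steel push bar: 106 mm above the table, 21 mm above the cheek's top. Under the bar lies the screw's scale plate, reaching 46 mm from the axis, its top 10 mm above the cheek's top. The point's x axis points away from where the bar points at rest; it turns with the screw.
- tip_right (a point): Centre of the black ball (16 mm across) at the end of the right push bar. The bar is level, 10 mm thick, straight from the axis to this ball 82 mm away, pointing to the robot's side of the press, up to 0.6 rad to either side. Beyond 46 mm from the axis it is clear of the scale plate and can be pushed sideways.
- bar_right (a joint): Spring deflection of the right bar on its screw: 0 at rest, growing clockwise from above (tightening), 2 N m/rad; springs back when let go. The bar lies over the scale's dark field at 0.25 to 0.45 rad (7 to 13 N at 70 mm from the axis). Above 0.55 rad (1.1 N m) the screw slips round, which spoils the check. An anticlockwise push goes straight to the screw.
- scale_right (a point): Point on the rim of the right screw's scale plate, 46 mm from the axis; it turns with the screw, so it must stay where it is.
- screw_right (a joint): Angle of the right clamp screw itself, growing clockwise seen from above; the screw is tight and must stay at its starting value, whatever that is.
Not all that is in view belongs to the job. Leave any purple look-alike of the part that bears knob_grip alone.

How it is judged:
On the way, in this order (a step that is already met when the one before it is completed fails the run):
1. the speed knob is at its anticlockwise end stop (value of joint knob below 0.1 rad), for 0.2 s.
2. the bar of the screw on the speed control's side is held over the dark field (((world y of knob_grip above 0 m and value of joint bar_left above 0.24 rad) or (world y of knob_grip below 0 m and value of joint bar_right above 0.24 rad))), for 0.6 s.
3. the bar of the other screw is held over the dark field (((world y of knob_grip above 0 m and value of joint bar_right above 0.24 rad) or (world y of knob_grip below 0 m and value of joint bar_left above 0.24 rad))), for 0.6 s.
At the end, for the whole second after the job is handed in: The speed knob is within 0.1 rad of its anticlockwise stop, both bars have sprung back (under 0.06 rad), neither screw's scale rim has moved 4 mm (0.087 rad), and every bystander is within 25 mm of its start and upright as it was (0.3 rad) (value of joint knob below 0.1 rad and value of joint each of bar_left, bar_right below 0.06 rad and distance of each of scale_left, scale_right from where it was at the start of the episode below 0.004 m and distance of each of ink_tin, wash_bottle, jar_a, jar_b, brayer, palette_knife, lino_block from where it was at the start of the episode below 0.025 m and angle between each of ink_tin, wash_bottle, jar_a, jar_b, brayer, palette_knife, lino_block's own z axis and vertical below 0.3 rad); the robot touches nothing.
It fails at once if a clamp screw is turned (its scale rim moves more than 4 mm) (distance of any of scale_left, scale_right from where it was at the start of the episode above 0.004 m).
It fails at once if a bar is pushed to the field while the speed knob is not off (value of joint knob above 0.15 rad and value of joint any of bar_left, bar_right above 0.24 rad).
It fails at once if a bystander is shifted by more than 25 mm or tipped (distance of any of ink_tin, wash_bottle, jar_a, jar_b, brayer, palette_knife, lino_block from where it was at the start of the episode above 0.025 m or angle between any of ink_tin, wash_bottle, jar_a, jar_b, brayer, palette_knife, lino_block's own z axis and vertical above 0.3 rad).
It also fails if it takes over 72 s, if anything falls off the work surface, if the arm or the gripper's body presses on something with over 40 N, if the wrist force passes 120 N, or if a joint passes its speed limit or range.

## Robot

A 7-joint arm with a two-finger parallel gripper is mounted at the origin on the work surface. World frame = base frame: x ahead of the robot, y to its left, z up, the work surface at z = 0. Lengths are in m, angles in rad, forces in N, time in s.
With the tool pointing down it reaches from about 0.425 to 0.95 m from the base axis. Payload 4.7 kg.
Tool frame: the origin (TCP) lies midway between the tips of the shut fingers; the grasp point (between the pads) lies 19 mm behind it; z points along the fingers, y is the line along which they close (so a half turn about z gives the same grasp; the last joint's range is limited). The gripper opens to 85 mm and grips with 20 to 120 N. Pads are 22 mm wide; open, the fingers measure 114 mm over their backs; the gripper's body (76 mm by 85 mm) begins 54 mm behind the grasp point. The pads swing forward as they close: fully open they stand 13 mm farther back than shut.
Start: joints at [1.239, 0.469, -0.049, 1.532, 0.024, 1.141, -0.082], TCP at [0.201, -0.644, 0.231] pointing down, gripper open.
Joint ranges: [-2.59, 2.59], [-0.33, 1.99], [-1.39, 1.29], [0.1, 2.45], [-1.04, 4.18], [0.21, 1.99], [-2.66, 2.66]. Speed limits (rad/s): [2.57, 2.57, 3.14, 3.14, 3.14, 3.14, 3.14].

## Interface

Orientations are given as a unit quaternion [w, x, y, z].
In Python, from workcell import robot gives the robot as it stands. The module is installed in compiled form; this text tells all that it offers.
- The arm moves only by the tool step_arm, never from a script. Its argument "motion" is text: rows parted by semicolons, each of 5 numbers parted by spaces: the shift along the tool's x, y, z in mm, then the turn about the tool's z in degrees, then the opening, from 0 (shut) to 1 (fully open). A call has 1 to 10 rows; each row shifts and turns the commanded pose from where the row before left it, along the tool's axes as they then stand; what a row does not reach is not made up. A row lasts 1/12 s, in which the tool goes at most 41.7 mm and 7.16 degrees, less where a joint would pass 70% of its speed; a pose out of reach is approached as far as the arm can. A call with a gripper value outside its range is refused whole. The fingers move at their own pace and stop on an object; the grip force is fixed at half the most. Time passes only in rows, so rows that do not move let the fingers close. It gives the time, the measured TCP pose, the force, the opening and the grip force at its end, in the units of the state.
- robot.state(): the state, without advancing time (a new reading comes with each control period).
- robot.capture(name): name is "side" or "top"; returns a dict with "color" (384x512x3 uint8, red, green, blue), "fx", "fy", "cx", "cy" (pixels), "rvec" (rotation vector, rad) and "tvec" (3), from world to camera coordinates, as OpenCV has them. Camera axes: x right, y down, z forward; pixel columns grow to the right and rows downward; lengths in m; the calibration is good to about 2 mm. A picture is of the moment at which its call begins. There is no depth.
- robot.close_job(): hands the job in; it is judged then, once.
The state is a dict: "clock": time; "joint_positions": joint angles; "joint_velocities": joint speeds; "joint_efforts": joint torques, N m; "tool_pos": TCP position; "ee_rot": TCP orientation; "wrist_force": force on the tool from outside, world axes, zero at the start; "wrist_torque": the same for the moment, N m; "grip_width": finger opening in m; "gripper_force": force on a finger pad.
Only numpy, scipy, OpenCV 4.12 (cv2) and the standard library are available. Lean on these libraries where they do the work, as an engineer would, in place of code of your own. Each camera call takes 0.05 s, during which the arm holds its last target. There are 200 camera calls.

## Working session

There is one attempt and no reset: what is moved stays moved. The work goes in short steps, Python scripts to look and compute and a tool call to move; the robot and the scene stay as the last step left them, time stands still between calls to the robot, and variables do not carry over. Pictures are saved under pics/ and viewed, at most 10 in all, crops included, and the job is handed in when it is done.

Besides the shell and the picture viewer there is one more tool, called after "Emit:" as a command line: name --argument value ..., lists and objects as JSON in quotes. step_arm: Moves the arm, as the interface text tells. Its arguments: {"type":"object","properties":{"motion":{"type":"string"}},"required":["motion"]}

```bash
mkdir -p pics
cat > h.py <<'E'
import numpy as np, cv2, json
from workcell import robot
def cap(n,f):
    c=robot.capture(n); cv2.imwrite('pics/'+f+'.png',c['color'][:,:,::-1]); 
    np.savez('pics/'+f+'.npz',**c); return c
def load(f): return np.load('pics/'+f+'.npz')
def px(c,u,v,z):
    R=cv2.Rodrigues(np.array(c['rvec'],float))[0]; t=np.array(c['tvec'],float).ravel()
    d=R.T@np.array([(u-c['cx'])/c['fx'],(v-c['cy'])/c['fy'],1]); o=-R.T@t
    return o+d*(z-o[2])/d[2]
def crop(f,x0,y0,x1,y1,s,g):
    i=cv2.imread('pics/'+f+'.png')[y0:y1,x0:x1]
    cv2.imwrite('pics/'+g+'.png',cv2.resize(i,None,fx=s,fy=s,interpolation=cv2.INTER_CUBIC))
E
python3 - <<'E'
from h import *
for n in('top','side'):
    c=cap(n,n+'0'); R=cv2.Rodrigues(np.array(c['rvec'],float))[0]; print(n,c['fx'],-R.T@np.array(c['tvec']).ravel(),R[2])
s=robot.state(); print(s['clock'],s['tool_pos'],s['ee_rot'],s['grip_width'])
crop('top0',0,0,512,384,1.56,'top0b');crop('side0',0,0,512,384,1.56,'side0b')
E
```

```text
top 379.0064524458624 [ 0.25708935 -0.00370211  1.18740504] [ 0.20620404 -0.01607107 -0.97837703]
side 407.53211989366963 [0.22894405 1.1511766  0.8307121 ] [ 0.18525071 -0.82467979 -0.53440193]
0.1 [ 0.20112809 -0.64379655  0.23034385] [-8.83770630e-04  9.88561373e-01  1.50816453e-01 -1.67839528e-04] 0.08544494150337134
```

View pics/top0b.png

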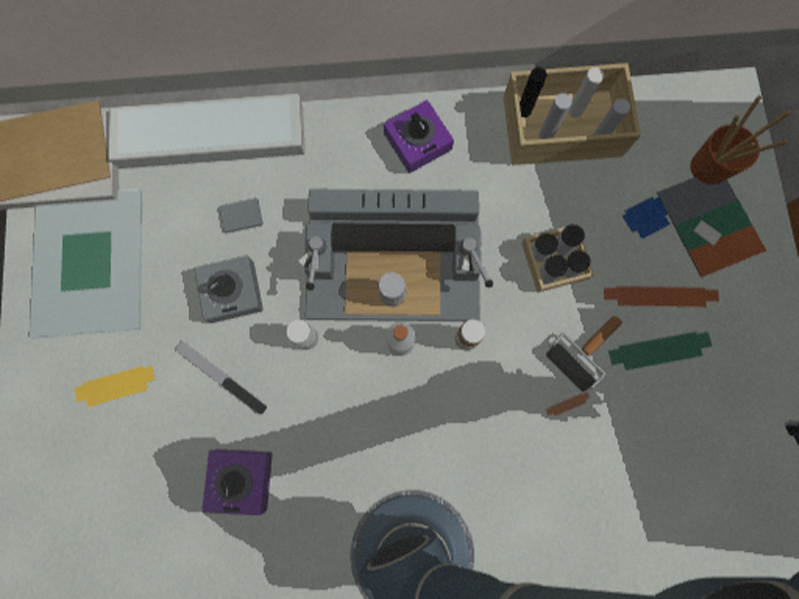

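View pics/side0b.png

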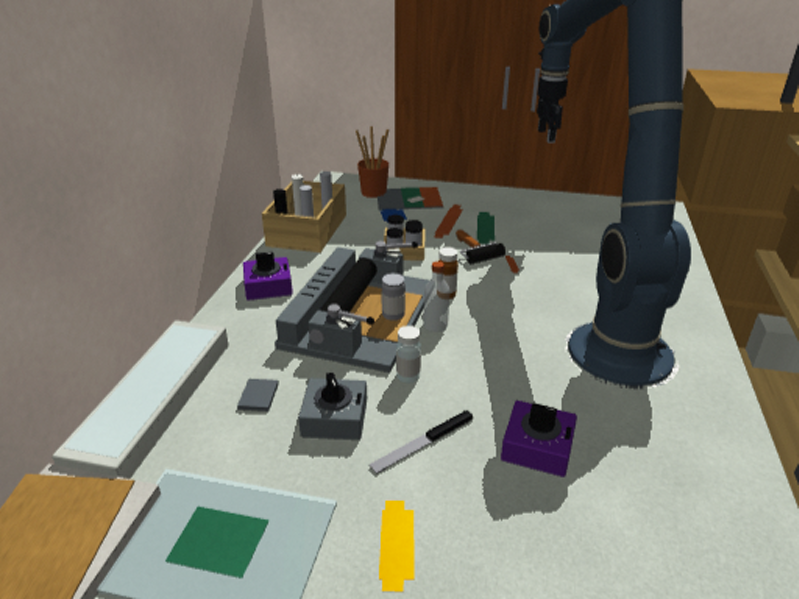

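The top picture shows three knobs. The purple ones, at about (418,130) and (236,482), are look-alikes. The grey box at (226,288), left of the press, is the speed control. The bars are at (312,265) on the left and (478,262) on the right. I'll confirm these in an enlarged crop.

Run:
```python
from h import *
a=cv2.imread('pics/top0.png'); b=cv2.imread('pics/side0.png')
def q(i,x,y,w,h,s): return cv2.resize(i[y:y+h,x:x+w],None,fx=s,fy=s,interpolation=cv2.INTER_CUBIC)
# top: knob (120,160,50x50), left (180,145,50x50), right (280,145,50,50); side: knob (190,235,50,50) s=5.2
T=np.hstack([q(a,120,160,50,56,5.2),q(a,180,145,50,56,5.2),q(a,280,145,50,56,5.2)])
S=np.hstack([q(b,190,235,50,56,5.2),q(b,195,185,50,56,5.2),q(b,230,145,50,56,5.2)])
cv2.imwrite('pics/z1.png',np.vstack([T,S])); print(T.shape)
```

```text
(291, 780, 3)
```

View pics/z1.png

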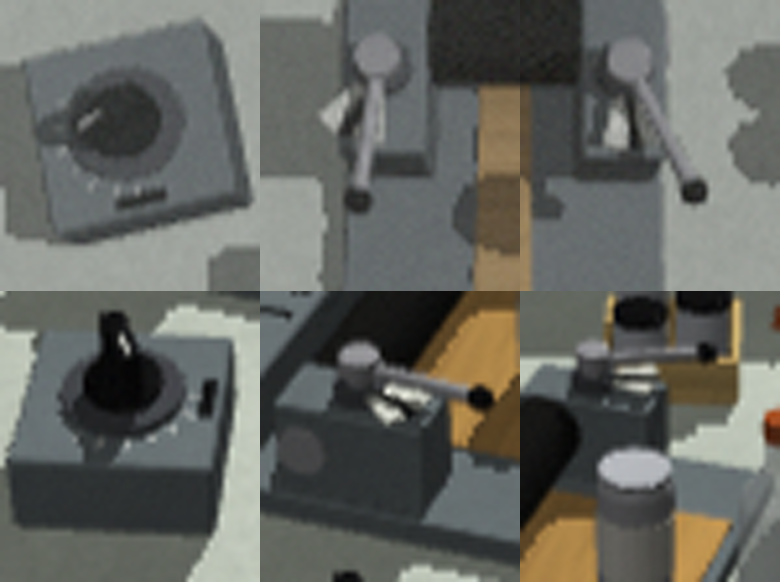

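Run:
```python
from h import *
a=load('top0');b=load('side0')
o=lambda x,y,x0,y0:(x0+(x+.5)/5.2-.5,y0+(y+.5)/5.2-.5)
for n,x,y,X,Y,z in[('tipL',98,199,180,145,.106),('axL',118,55,180,145,.12),('tipR',173,190,280,145,.106),('axR',110,57,280,145,.12),
 ('l1',80,130,120,160,.094),('l2',103,108,120,160,.094),('ring',126,122,120,160,.052),('boxTL',24,62,120,160,.05),('boxTR',207,22,120,160,.05),('boxBL',58,238,120,160,.05),('boxBR',248,200,120,160,.05)]:
    print(n,px(a,*o(x,y,X,Y),z).round(4))
for n,x,y,X,Y,z in[('tipL',482-260,397-291,195,185,.106),('axL',360-260,355-291,195,185,.12),('tipR',708-520,352-291,230,145,.106),('axR',593-520,351-291,230,145,.12),
 ('l1',121,333-291,190,235,.094),('l2',128,356-291,190,235,.094),('bartop',113,312-291,190,235,.094),('ring',123,396-291,190,235,.052)]:
    print('S',n,px(b,*o(x,y,X,Y),z).round(4))
i=cv2.imread('pics/top0.png')[168:198,126:158]; j=cv2.imread('pics/side0.png')[235:265,195:227]
f=lambda k:cv2.convertScaleAbs(cv2.resize(k,None,fx=12,fy=12,interpolation=cv2.INTER_CUBIC),alpha=2.5)
cv2.imwrite('pics/z2.png',np.hstack([f(i),f(j)]))
```

```text
tipL [0.5081 0.1497 0.106 ]
axL [0.5869 0.1324 0.12  ]
tipR [ 0.4858 -0.184   0.106 ]
axR [ 0.5621 -0.1549  0.12  ]
l1 [0.521  0.3384 0.094 ]
l2 [0.5328 0.3252 0.094 ]
ring [0.5337 0.3244 0.052 ]
boxTL [0.5758 0.3847 0.05  ]
boxTR [0.5915 0.2755 0.05  ]
boxBL [0.4681 0.3659 0.05  ]
boxBR [0.4815 0.2547 0.05  ]
S tipL [0.5066 0.1446 0.106 ]
S axL [0.5844 0.1373 0.12  ]
S tipR [ 0.483  -0.1911  0.106 ]
S axR [ 0.5584 -0.1485  0.12  ]
S l1 [0.531  0.3209 0.094 ]
S l2 [0.5218 0.3379 0.094 ]
S bartop [0.5406 0.305  0.094 ]
S ring [0.5312 0.3239 0.052 ]
```

View pics/z2.png

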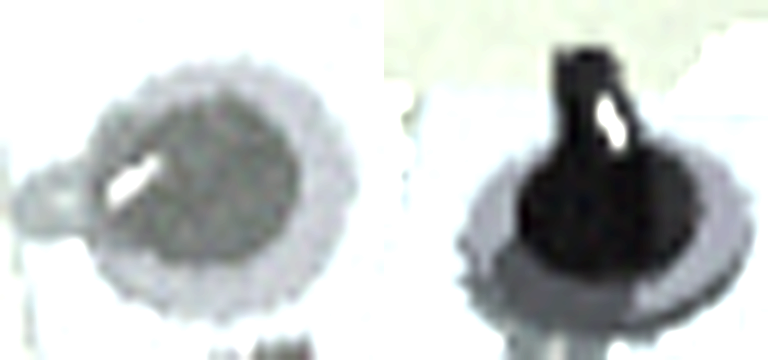

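The enlarged crop confirms the grey box. The knob bar's white line runs from its outer end at (0.521,0.338) towards the axis at about (0.532,0.322), so the bar's yaw is about -55°. Both cameras agree on this. Next I'll plan the approach.

```bash
cat >> h.py <<'E'
def yaw():
    w,x,y,z=robot.state()['ee_rot']; return np.degrees(2*np.arctan2(y,x))
def plan(p,q,y0,y1,n,g,dec=0):
    d=(np.array(q)-p)*1000/n; t=-((y1-y0+180)%360-180)/n if abs(y1-y0)<=180 else -(y1-y0)/n
    R=[]
    for i in range(n):
        a=np.radians(y0-t*i); R.append(f"{d[0]*np.cos(a)+d[1]*np.sin(a):.{dec}f} {d[0]*np.sin(a)-d[1]*np.cos(a):.{dec}f} {-d[2]:.{dec}f} {t:.{dec}f} {g}")
    for k in range(0,n,10): print('; '.join(R[k:k+10]))
def now():
    s=robot.state(); print('t',s['clock'],'p',s['tool_pos'].round(4),'yaw',round(yaw(),2),'F',s['wrist_force'].round(2),'M',s['wrist_torque'].round(3),'w',round(s['grip_width'],4),'q',np.round(s['joint_positions'],2))
    return s
E
python3 - <<'E'
from h import *
now(); P=robot.state()['tool_pos']
A=[.53,-.46,.23];B=[.532,.322,.2]
plan(P,A,17.35,17.35+40,10,1); plan(A,B,57.35,125,20,1)
E
```

```text
t 0.1 p [ 0.2011 -0.6438  0.2303] yaw 17.35 F [-0.21  0.06 -0.36] M [-0.028  0.037 -0.   ] w 0.0854 q [ 1.24  0.47 -0.05  1.53  0.02  1.14 -0.08]
37 -8 0 -4 1; 37 -5 0 -4 1; 38 -3 0 -4 1; 38 0 0 -4 1; 38 3 0 -4 1; 37 5 0 -4 1; 37 8 0 -4 1; 36 10 0 -4 1; 35 13 0 -4 1; 34 15 0 -4 1
33 -21 2 -3 1; 34 -19 2 -3 1; 35 -17 2 -3 1; 36 -15 2 -3 1; 37 -13 2 -3 1; 38 -11 2 -3 1; 38 -8 2 -3 1; 39 -6 2 -3 1; 39 -4 2 -3 1; 39 -1 2 -3 1
39 1 2 -3 1; 39 3 2 -3 1; 39 6 2 -3 1; 38 8 2 -3 1; 38 10 2 -3 1; 37 12 2 -3 1; 36 14 2 -3 1; 35 17 2 -3 1; 34 19 2 -3 1; 33 21 2 -3 1
```

Emit:
step_arm --motion "37 -8 0 -4 1; 37 -5 0 -4 1; 38 -3 0 -4 1; 38 0 0 -4 1; 38 3 0 -4 1; 37 5 0 -4 1; 37 8 0 -4 1; 36 10 0 -4 1; 35 13 0 -4 1; 34 15 0 -4 1"

```text
clock: 0.93
tool_pos: [0.5305, -0.4584, 0.2308]
ee_rot: [-0.0, 0.877, 0.481, -0.0]
wrist_force: [0.7, -0.6, 0.2]
grip_width: 0.0852
gripper_force: 0.0
```

Emit:
step_arm --motion "33 -21 0 -3 1; 34 -19 0 -3 1; 35 -17 0 -3 1; 36 -15 0 -3 1; 37 -13 0 -3 1; 38 -11 0 -3 1; 38 -8 0 -3 1; 39 -6 0 -3 1; 39 -4 0 -3 1; 39 -1 0 -3 1"

```text
clock: 1.77
tool_pos: [0.5409, -0.0668, 0.2311]
ee_rot: [-0.0, 0.722, 0.691, -0.0]
wrist_force: [-0.1, -0.3, -0.4]
grip_width: 0.0855
gripper_force: 0.0
```

Emit:
step_arm --motion "39 1 0 -3 1; 39 3 0 -3 1; 39 6 0 -3 1; 38 8 0 -3 1; 38 10 0 -3 1; 37 12 0 -3 1; 36 14 0 -3 1; 35 17 0 -3 1; 34 19 0 -3 1; 33 21 0 -3 1"

```text
clock: 2.6
tool_pos: [0.5819, 0.3208, 0.2307]
ee_rot: [-0.0, 0.519, 0.855, -0.001]
wrist_force: [1.1, -0.3, 1.1]
grip_width: 0.0852
gripper_force: 0.0
```

Run:
```python
from h import *
s=now(); plan(s['tool_pos'],[.532,.322,.15],yaw(),125,5,1)
```

```text
t 2.6 p [0.5819 0.3208 0.2307] yaw 117.48 F [ 1.12 -0.34  1.08] M [ 0.009 -0.028 -0.004] w 0.0852 q [-0.1   0.54 -0.69  1.53  0.36  1.2  -0.38]
5 -9 16 -2 1; 5 -9 16 -2 1; 5 -8 16 -2 1; 5 -8 16 -2 1; 6 -8 16 -2 1
```

Emit:
step_arm --motion "5 -9 16 -2 1; 5 -9 16 -2 1; 5 -8 16 -1 1; 5 -8 16 -1 1; 6 -8 16 -1 1"

```text
clock: 3.02
tool_pos: [0.532, 0.3199, 0.15]
ee_rot: [-0.0, 0.466, 0.885, -0.0]
wrist_force: [0.9, 0.1, -1.1]
grip_width: 0.0858
gripper_force: 0.0
```

Run:
```python
from h import *
s=now(); a=cap('top','t1');b=cap('side','s1')
f=lambda i,x,y:cv2.convertScaleAbs(cv2.resize(i[y:y+64,x:x+64],None,fx=6,fy=6,interpolation=cv2.INTER_CUBIC),alpha=1.6)
cv2.imwrite('pics/z3.png',np.hstack([f(cv2.imread('pics/t1.png'),110,150),f(cv2.imread('pics/s1.png'),180,210)]))
plan(s['tool_pos'],[.532,.322,.071],yaw(),125,6,1)
```

```text
t 3.0167 p [0.532  0.3199 0.15  ] yaw 124.39 F [ 0.89  0.13 -1.14] M [-0.032  0.004 -0.014] w 0.0858 q [-0.11  0.56 -0.71  1.72  0.42  1.02 -0.36]
0 0 13 -0 1; 0 0 13 -0 1; 0 0 13 -0 1; 0 0 13 -0 1; 0 0 13 -0 1; 0 0 13 -0 1
```

View pics/z3.png

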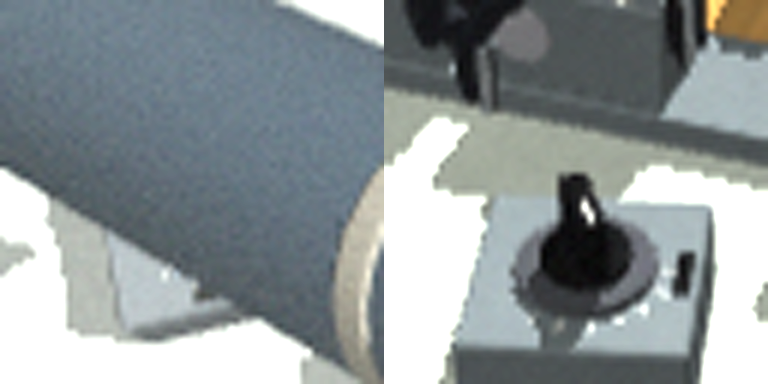

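The fingers are open over the knob, seen at the upper left of the side crop, and the knob hasn't moved. I'll go down and close.

Emit:
step_arm --motion "0 0 13 0 1; 0 0 13 0 1; 0 0 13 0 1; 0 0 13 0 1; 0 0 13 0 1; 0 0 13 0 1; 0 0 0 0 1"

```text
clock: 3.7
tool_pos: [0.5312, 0.3188, 0.0698]
ee_rot: [-0.001, 0.467, 0.884, -0.002]
wrist_force: [-0.7, -0.6, -0.4]
grip_width: 0.0855
gripper_force: 0.0
```

Emit:
step_arm --motion "0 0 0 0 0.1; 0 0 0 0 0.1; 0 0 0 0 0.1; 0 0 0 0 0.1; 0 0 0 0 0.1; 0 0 0 0 0.1; 0 0 0 0 0.1; 0 0 0 0 0.1"

```text
clock: 4.37
tool_pos: [0.5335, 0.3209, 0.0741]
ee_rot: [0.001, 0.467, 0.884, 0.001]
wrist_force: [1.5, 0.7, 2.6]
grip_width: 0.0123
gripper_force: 60.5
```

Run:
```python
from h import *
now()
```

```text
t 4.3667 p [0.5335 0.3209 0.0741] yaw 124.35 F [1.53 0.74 2.56] M [ 0.189 -0.327  0.012] w 0.0123 q [-0.14  0.65 -0.66  1.78  0.5   0.89 -0.42]
```

Gripped: the width fits the 14 mm bar. Now I'll turn it anticlockwise, which is a negative tool turn.

Emit:
step_arm --motion "0 0 0 -5 0.1; 0 0 0 -5 0.1; 0 0 0 -5 0.1; 0 0 0 -5 0.1; 0 0 0 -5 0.1; 0 0 0 -5 0.1"

```text
clock: 4.87
tool_pos: [0.5347, 0.3221, 0.0742]
ee_rot: [0.002, 0.22, 0.975, 0.003]
wrist_force: [4.6, 5.0, -2.2]
grip_width: 0.0126
gripper_force: 60.0
```

Run:
```python
from h import *
now()
```

```text
t 4.8667 p [0.5347 0.3221 0.0742] yaw 154.57 F [ 4.6   4.97 -2.18] M [ 0.94  -1.077 -0.141] w 0.0126 q [-0.07  0.69 -0.78  1.77  0.59  0.93  0.03]
```

Emit:
step_arm --motion "-1 3 0 -5 0.1; 0 0 0 -5 0.1; 0 0 0 -5 0.1; 0 0 0 -5 0.1; 0 0 0 -5 0.1; 0 0 0 -5 0.1"

```text
clock: 5.37
tool_pos: [0.5352, 0.324, 0.0742]
ee_rot: [0.001, -0.04, 0.999, 0.001]
wrist_force: [1.4, 3.4, 0.9]
grip_width: 0.0131
gripper_force: 60.5
```

Run:
```python
from h import *
now()
```

```text
t 5.3667 p [0.5352 0.324  0.0742] yaw 184.6 F [1.39 3.37 0.94] M [ 0.556 -0.195 -0.063] w 0.0131 q [-0.    0.74 -0.9   1.76  0.69  0.98  0.48]
```

Emit:
step_arm --motion "0 0 0 -5 0.1; 0 0 0 -5 0.1; 0 0 0 -5 0.1; 0 0 0 -5 0.1"

```text
clock: 5.7
tool_pos: [0.5352, 0.3243, 0.0745]
ee_rot: [-0.001, -0.204, 0.979, 0.003]
wrist_force: [-0.6, 4.7, 2.8]
grip_width: 0.0127
gripper_force: 187.4
```

Run:
```python
from h import *
now()
```

```text
t 5.7 p [0.5352 0.3243 0.0745] yaw 203.52 F [-0.57  4.7   2.83] M [ 0.975  0.148 -5.561] w 0.0127 q [ 0.04  0.78 -0.97  1.76  0.74  1.02  0.77]
```

The torque jumped to 5.6 N·m, so the knob is at its stop. I'll release and lift.

Emit:
step_arm --motion "0 0 0 0 1; 0 0 0 0 1; 0 0 0 0 1; 0 0 0 0 1; 0 0 0 0 1; 0 0 0 0 1; 0 0 -30 0 1; 0 0 -35 0 1; 0 0 -40 0 1; 0 0 -30 0 1"

```text
clock: 6.53
tool_pos: [0.5347, 0.3233, 0.2112]
ee_rot: [0.001, -0.211, 0.977, 0.0]
wrist_force: [0.3, -0.3, -0.8]
grip_width: 0.0853
gripper_force: 0.0
```

Run:
```python
from h import *
now()
```

```text
t 6.5333 p [0.5347 0.3233 0.2112] yaw 204.4 F [ 0.3  -0.27 -0.77] M [ 0.076 -0.017 -0.013] w 0.0853 q [ 0.11  0.64 -1.09  1.64  0.6   1.23  0.89]
```

```bash
cat >> h.py <<'E'
def pose(ax,rest,defl,r,gap,z):
    th=np.radians(rest)-defl; u=np.array([np.cos(th),np.sin(th)]); n=np.array([u[1],-u[0]])
    p=np.array(ax)+r*u-n*(.016+gap); return np.array([*p,z]), np.degrees(th)-90
L=((.5857,.135),171.3); Rr=((.560,-.1517),205.3)
E
python3 - <<'E'
from h import *
a=load('top0')
for n,u,v,z in[('jarA',298,327,.11),('bottle',401,331,.16),('jarB',471,327,.12),('tin',391,280,.095)]: print(n,px(a,u/1.5625,v/1.5625,z).round(3))
P=robot.state()['tool_pos']
q,y=pose(*L,0,.07,.012,.2); print(q,y); q0=q
plan(P,q,yaw()%360,y,18,0)
for d in(0,.25,.35,.45): print(d,pose(*L,d,.07,0,.099))
q2,y2=pose(*Rr,0,.07,.012,.2);print(q2,y2)
E
```

```text
jarA [0.431 0.175 0.11 ]
bottle [ 0.402 -0.012  0.16 ]
jarB [ 0.404 -0.14   0.12 ]
tin [ 0.509 -0.002  0.095]
[0.51227012 0.11791043 0.2       ] 81.30000000000001
6 -10 1 7 0; 5 -11 1 7 0; 3 -11 1 7 0; 2 -11 1 7 0; 1 -11 1 7 0; -1 -11 1 7 0; -2 -11 1 7 0; -3 -11 1 7 0; -5 -10 1 7 0; -6 -10 1 7 0
-7 -9 1 7 0; -8 -8 1 7 0; -9 -7 1 7 0; -10 -6 1 7 0; -10 -5 1 7 0; -11 -4 1 7 0; -11 -2 1 7 0; -11 -1 1 7 0
0 (array([0.51408525, 0.12977236, 0.099     ]), np.float64(81.30000000000001))
0.25 (array([0.51501824, 0.14765264, 0.099     ]), np.float64(66.97605512172942))
0.35 (array([0.51663451, 0.15464583, 0.099     ]), np.float64(61.2464771704212))
0.45 (array([0.51894086, 0.16144273, 0.099     ]), np.float64(55.51689921911296))
[ 0.50868024 -0.20692936  0.2       ] 115.30000000000001
```

Emit:
step_arm --motion "6 -10 1 7 0; 5 -11 1 7 0; 3 -11 1 7 0; 2 -11 1 7 0; 1 -11 1 7 0; -1 -11 1 7 0; -2 -11 1 7 0; -3 -11 1 7 0; -5 -10 1 7 0; -6 -10 1 7 0"

```text
clock: 7.37
tool_pos: [0.5207, 0.2091, 0.1984]
ee_rot: [0.0, 0.39, 0.921, -0.0]
wrist_force: [-0.5, -0.3, -0.7]
grip_width: -0.0001
gripper_force: 0.0
```

Emit:
step_arm --motion "-7 -9 1 7 0; -8 -8 1 7 0; -9 -7 1 7 0; -10 -6 1 7 0; -10 -5 1 7 0; -11 -4 1 7 0; -11 -2 1 7 0; -11 -1 1 7 0; 0 0 0 0 0"

```text
clock: 8.12
tool_pos: [0.5068, 0.1173, 0.19]
ee_rot: [0.001, 0.777, 0.63, -0.001]
wrist_force: [-1.5, -0.2, -0.2]
grip_width: 0.0002
gripper_force: 0.0
```

Run:
```python
from h import *
s=now(); q,y=pose(*L,0,.07,.012,.13); plan(s['tool_pos'],q,yaw(),y,4,0)
```

```text
t 8.1167 p [0.5068 0.1173 0.19  ] yaw 78.09 F [-1.46 -0.18 -0.24] M [-0.073  0.001  0.036] w 0.0002 q [ 0.2   0.32 -0.62  1.92  0.23  0.97 -0.74]
0 1 15 -1 0; 0 1 15 -1 0; 0 1 15 -1 0; 0 1 15 -1 0
```

Next I'll go down to z = 0.13, just above the bar and ball, and look.

Emit:
step_arm --motion "0 1 15 -1 0; 0 1 15 -1 0; 0 2 15 -1 0; 0 1 15 0 0; 0 0 0 0 0"

```text
clock: 8.53
tool_pos: [0.5105, 0.119, 0.1279]
ee_rot: [-0.001, 0.757, 0.653, -0.002]
wrist_force: [-0.3, 0.3, 0.4]
grip_width: 0.0
gripper_force: 0.0
```

Run:
```python
from h import *
s=now(); a=cap('top','t2');b=cap('side','s2')
f=lambda i,x,y:cv2.convertScaleAbs(cv2.resize(i[y:y+64,x:x+64],None,fx=6,fy=6,interpolation=cv2.INTER_CUBIC),alpha=1.5)
cv2.imwrite('pics/z4.png',np.hstack([f(cv2.imread('pics/t2.png'),170,145),f(cv2.imread('pics/s2.png'),195,175)]))
```

```text
t 8.5333 p [0.5105 0.119  0.1279] yaw 81.57 F [-0.32  0.28  0.38] M [-0.038  0.012 -0.016] w 0.0 q [ 0.17  0.41 -0.6   1.97  0.3   0.86 -0.74]
```

View pics/z4.png

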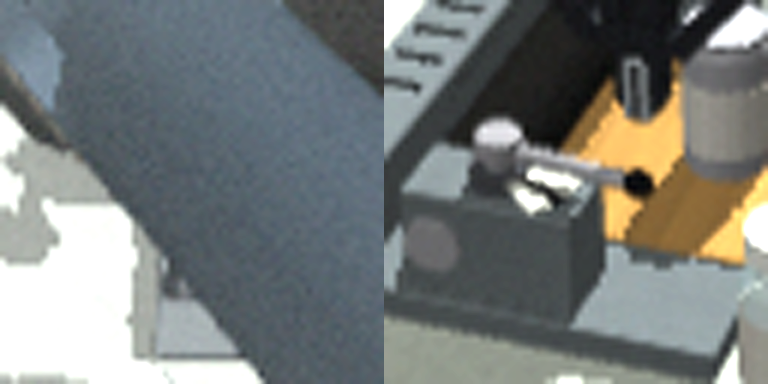

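The shut finger tips (640,115) stand behind the bar, clear of it and of the tin. I'll go down and then approach along +x until I feel contact.

Emit:
step_arm --motion "0 0 10 0 0; 0 0 10 0 0; 0 0 9 0 0; 0 0 0 0 0; 4 0 0 0 0; 4 0 0 0 0; 0 0 0 0 0"

```text
clock: 9.22
tool_pos: [0.514, 0.1283, 0.1018]
ee_rot: [-0.0, 0.758, 0.652, 0.001]
wrist_force: [-0.1, 0.4, -0.9]
grip_width: -0.0002
gripper_force: 0.0
```

Emit:
step_arm --motion "3 0 0 0 0; 3 0 0 1 0; 0 0 0 0 0; 0 0 0 0 0"

```text
clock: 9.55
tool_pos: [0.5145, 0.1327, 0.1015]
ee_rot: [0.0, 0.764, 0.645, 0.0]
wrist_force: [0.3, -0.6, -0.6]
grip_width: -0.0005
gripper_force: 0.3
```

Run:
```python
from h import *
s=now()
for d in(.0,.1,.25,.32,.35): print(d,*pose(*L,d,.07,0,.099))
```

```text
t 9.55 p [0.5145 0.1327 0.1015] yaw 80.36 F [ 0.34 -0.58 -0.61] M [-0.129 -0.05   0.023] w -0.0005 q [ 0.12  0.46 -0.58  1.97  0.34  0.8  -0.82]
0.0 [0.51408525 0.12977236 0.099     ] 81.30000000000001
0.1 [0.51392114 0.13694802 0.099     ] 75.57042204869177
0.25 [0.51501824 0.14765264 0.099     ] 66.97605512172942
0.32 [0.51607631 0.15256534 0.099     ] 62.96535055581367
0.35 [0.51663451 0.15464583 0.099     ] 61.2464771704212
```

Emit:
step_arm --motion "0 0 3 0 0; 3 0 0 2 0; 3 0 0 2 0; 0 0 0 0 0; 0 0 0 0 0; 0 0 0 0 0"

```text
clock: 10.05
tool_pos: [0.5153, 0.1378, 0.098]
ee_rot: [0.0, 0.786, 0.618, -0.001]
wrist_force: [-0.5, -2.5, -0.3]
grip_width: 0.0003
gripper_force: 1.0
```

Run:
```python
from h import *
s=now()
```

```text
t 10.05 p [0.5153 0.1378 0.098 ] yaw 76.36 F [-0.47 -2.55 -0.33] M [-0.532 -0.004 -0.012] w 0.0003 q [ 0.1   0.46 -0.56  1.97  0.34  0.8  -0.89]
```

Emit:
step_arm --motion "3 0 0 2 0; 3 0 0 3 0; 3 0 0 2 0; 3 0 0 3 0; 0 0 0 0 0; 0 0 0 0 0"

```text
clock: 10.55
tool_pos: [0.517, 0.148, 0.0976]
ee_rot: [0.0, 0.837, 0.547, -0.003]
wrist_force: [-4.3, -4.6, 2.9]
grip_width: -0.0003
gripper_force: 3.2
```

Run:
```python
from h import *
s=now()
```

```text
t 10.55 p [0.517  0.148  0.0976] yaw 66.34 F [-4.27 -4.6   2.9 ] M [-1.088  0.84   0.006] w -0.0003 q [ 0.04  0.46 -0.51  1.96  0.31  0.8  -1.06]
```

Emit:
step_arm --motion "3 0 0 2 0; 3 0 0 2 0; 3 0 0 2 0; 0 0 0 0 0; 0 0 0 0 0"

```text
clock: 10.97
tool_pos: [0.5192, 0.1553, 0.0973]
ee_rot: [0.001, 0.865, 0.503, -0.005]
wrist_force: [-7.3, -6.3, 5.6]
grip_width: -0.0003
gripper_force: 4.9
```

Run:
```python
from h import *
s=now(); cap('side','s3')
f=lambda i,x,y:cv2.convertScaleAbs(cv2.resize(i[y:y+50,x:x+64],None,fx=9,fy=9,interpolation=cv2.INTER_CUBIC),alpha=1.5)
cv2.imwrite('pics/z5.png',f(cv2.imread('pics/s3.png'),195,185))
```

```text
t 10.9667 p [0.5192 0.1553 0.0973] yaw 60.34 F [-7.32 -6.25  5.65] M [-1.416  1.64   0.053] w -0.0003 q [ 0.01  0.47 -0.49  1.95  0.3   0.81 -1.16]
```

View pics/z5.png

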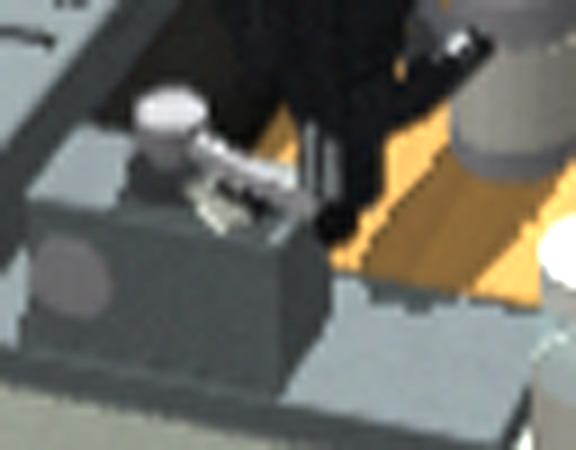

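The bar is pushed out and the ball is at (340,225). Force gives about 0.32 rad and geometry about 0.35 rad, so both put it over the dark field. I'll hold for a second, then follow it back.

Emit:
step_arm --motion "0 0 0 0 0; 0 0 0 0 0; 0 0 0 0 0; 0 0 0 0 0; 0 0 0 0 0; 0 0 0 0 0; 0 0 0 0 0; 0 0 0 0 0; 0 0 0 0 0; 0 0 0 0 0"

```text
clock: 11.85
tool_pos: [0.5191, 0.1551, 0.0973]
ee_rot: [0.001, 0.865, 0.502, -0.005]
wrist_force: [-8.0, -7.0, 5.6]
grip_width: -0.0001
gripper_force: 4.8
```

Run:
```python
from h import *
s=now()
i=cv2.imread('pics/s3.png'); b=load('s3')
print(px(b,195+340.5/9-.5,185+222.5/9-.5,.106))
q,y=pose(*L,0,.07,.015,.1); plan(s['tool_pos'],q,yaw(),y,10,0)
```

```text
t 11.85 p [0.5191 0.1551 0.0973] yaw 60.33 F [-7.98 -7.01  5.57] M [-1.302  1.635 -0.014] w -0.0001 q [ 0.01  0.46 -0.49  1.95  0.3   0.81 -1.16]
[0.51561517 0.17002259 0.106     ]
-4 1 -0 -2 0; -4 1 -0 -2 0; -4 1 -0 -2 0; -4 1 -0 -2 0; -4 1 -0 -2 0; -4 1 -0 -2 0; -4 0 -0 -2 0; -4 0 -0 -2 0; -4 0 -0 -2 0; -4 0 -0 -2 0
```

The camera also gives about 0.35 rad. Backing off.

Emit:
step_arm --motion "-4 0 0 -2 0; -4 0 0 -2 0; -4 0 0 -2 0; -4 1 0 -2 0; -4 1 0 -2 0; -4 1 0 -2 0; -4 0 0 -2 0; -4 0 0 -2 0; -4 0 0 -2 0; -4 0 0 -2 0"

```text
clock: 12.68
tool_pos: [0.5118, 0.1203, 0.0984]
ee_rot: [-0.0, 0.763, 0.646, 0.001]
wrist_force: [0.9, -0.4, 0.7]
grip_width: 0.0001
gripper_force: 0.0
```

Emit:
step_arm --motion "-2 0 0 0 0; 0 0 -25 0 0; 0 0 -35 0 0; 0 0 -35 0 0; 0 0 -10 0 0"

```text
clock: 13.1
tool_pos: [0.514, 0.1198, 0.2084]
ee_rot: [0.002, 0.764, 0.645, 0.004]
wrist_force: [1.3, 1.6, 0.2]
grip_width: -0.0001
gripper_force: 0.0
```

Run:
```python
from h import *
s=now(); P=s['tool_pos']
q,y=pose(*Rr,0,.07,.015,.2); print(q,y); plan(P,q,yaw(),y,10,0)
for d in(0,.1,.25,.35,.45): print(d,*pose(*Rr,d,.07,0,.099))
```

```text
t 13.1 p [0.514  0.1198 0.2084] yaw 80.34 F [1.3  1.63 0.19] M [ 0.021 -0.059 -0.002] w -0.0001 q [ 0.22  0.31 -0.64  1.89  0.22  1.   -0.69]
[ 0.50996232 -0.20964161  0.2       ] 115.30000000000001
-33 5 1 -3 0; -33 3 1 -3 0; -33 1 1 -3 0; -33 -1 1 -3 0; -33 -3 1 -3 0; -33 -5 1 -3 0; -32 -7 1 -3 0; -32 -9 1 -3 0; -31 -11 1 -3 0; -30 -13 1 -3 0
0 [ 0.50355195 -0.19608037  0.099     ] 115.30000000000001
0.1 [ 0.49940331 -0.19022325  0.099     ] 109.57042204869177
0.25 [ 0.4943269  -0.18073522  0.099     ] 100.97605512172942
0.35 [ 0.49175631 -0.1740338   0.099     ] 95.24647717042117
0.45 [ 0.48986758 -0.16710922  0.099     ] 89.51689921911296
```

Emit:
step_arm --motion "-33 5 0 -3 0; -33 3 0 -3 0; -33 1 0 -4 0; -33 -1 0 -4 0; -33 -3 0 -4 0; -33 -5 0 -4 0; -32 -7 0 -4 0; -32 -9 0 -3 0; -31 -11 0 -3 0; -30 -13 0 -3 0"

```text
clock: 13.93
tool_pos: [0.507, -0.2141, 0.2031]
ee_rot: [0.0, 0.534, 0.846, 0.0]
wrist_force: [1.0, -0.0, -0.5]
grip_width: -0.0
gripper_force: 0.0
```

Run:
```python
from h import *
s=now(); P=s['tool_pos']
q,y=pose(*Rr,0,.07,.013,.13); plan(P,q,yaw(),y,6,0)
```

```text
t 13.9333 p [ 0.507  -0.2141  0.2031] yaw 115.47 F [ 0.97 -0.02 -0.47] M [ 0.009  0.017 -0.003] w -0.0 q [ 0.81  0.36 -0.62  1.84  0.24  1.02  0.54]
1 1 12 0 0; 1 1 12 0 0; 1 1 12 0 0; 1 1 12 0 0; 1 1 12 0 0; 1 1 12 0 0
```

Emit:
step_arm --motion "1 1 12 0 0; 1 1 12 0 0; 0 1 12 0 0; 1 1 12 0 0; 1 1 12 0 0; 1 0 12 0 0; 0 0 0 0 0"

```text
clock: 14.52
tool_pos: [0.5077, -0.2043, 0.1284]
ee_rot: [-0.003, 0.534, 0.846, -0.0]
wrist_force: [0.4, 0.7, 0.2]
grip_width: 0.0003
gripper_force: 0.0
```

Run:
```python
from h import *
s=now(); cap('side','s4')
f=lambda i,x,y:cv2.convertScaleAbs(cv2.resize(i[y:y+84,x:x+104],None,fx=7,fy=7,interpolation=cv2.INTER_CUBIC),alpha=1.5)
cv2.imwrite('pics/z6.png',f(cv2.imread('pics/s4.png'),195,145))
```

```text
t 14.5167 p [ 0.5077 -0.2043  0.1284] yaw 115.47 F [0.41 0.67 0.21] M [ 0.017  0.034 -0.028] w 0.0003 q [ 0.76  0.45 -0.59  1.91  0.31  0.88  0.46]
```

View pics/z6.png

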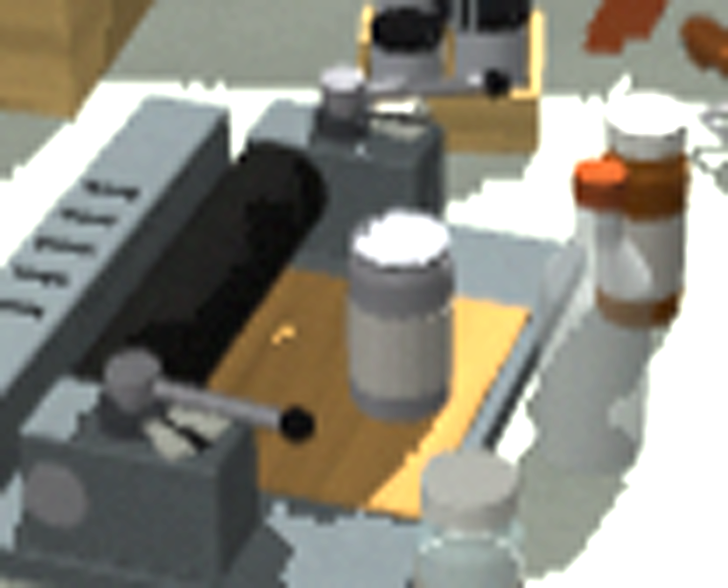

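The left bar has sprung back, with its ball at (297,424). The finger tips are at (490,15), just beyond the right bar. I'll back off 5 mm for clearance, then go down.

Emit:
step_arm --motion "-5 0 0 0 0; 0 0 0 0 0; 0 0 10 0 0; 0 0 10 0 0; 0 0 10 0 0; 0 0 0 0 0; 4 0 0 0 0; 4 0 0 0 0; 0 0 0 0 0; 0 0 0 0 0"

```text
clock: 15.4
tool_pos: [0.5083, -0.203, 0.1018]
ee_rot: [0.0, 0.534, 0.845, 0.0]
wrist_force: [-0.3, -0.2, -0.3]
grip_width: 0.0002
gripper_force: 0.0
```

Run:
```python
from h import *
s=now()
```

```text
t 15.4 p [ 0.5083 -0.203   0.1018] yaw 115.4 F [-0.29 -0.19 -0.3 ] M [-0.023  0.004  0.01 ] w 0.0002 q [ 0.74  0.48 -0.57  1.94  0.35  0.82  0.43]
```

Emit:
step_arm --motion "0 0 4 0 0; 3 0 0 0 0; 3 0 0 1 0; 3 0 0 2 0; 3 0 0 2 0; 0 0 0 0 0; 0 0 0 0 0"

```text
clock: 15.98
tool_pos: [0.503, -0.1925, 0.0974]
ee_rot: [0.0, 0.571, 0.821, -0.0]
wrist_force: [0.4, 0.0, -1.3]
grip_width: 0.0003
gripper_force: 0.3
```

Run:
```python
from h import *
s=now()
```

```text
t 15.9833 p [ 0.503  -0.1925  0.0974] yaw 110.38 F [ 0.36  0.03 -1.32] M [-0.202  0.071  0.009] w 0.0003 q [ 0.71  0.47 -0.55  1.96  0.33  0.8   0.34]
```

Emit:
step_arm --motion "3 0 0 1 0; 3 0 0 2 0; 3 0 0 2 0; 3 0 0 2 0; 3 0 0 2 0; 0 0 0 0 0; 0 0 0 0 0"

```text
clock: 16.57
tool_pos: [0.4976, -0.1812, 0.0973]
ee_rot: [0.0, 0.635, 0.773, -0.002]
wrist_force: [-2.2, -7.0, 0.7]
grip_width: 0.0
gripper_force: 3.3
```

Run:
```python
from h import *
s=now(); y=np.radians(yaw()); print(s['wrist_force'][:2]@[np.cos(y),np.sin(y)])
```

```text
t 16.5667 p [ 0.4976 -0.1812  0.0973] yaw 101.21 F [-2.22 -7.02  0.73] M [-1.493  0.486  0.049] w 0.0 q [ 0.67  0.45 -0.51  1.98  0.31  0.79  0.18]
-6.451579591431365
```

Emit:
step_arm --motion "3 0 0 2 0; 3 0 0 2 0; 2 0 0 2 0; 0 0 0 0 0; 0 0 0 0 0"

```text
clock: 16.98
tool_pos: [0.4952, -0.1748, 0.0972]
ee_rot: [0.0, 0.675, 0.738, -0.003]
wrist_force: [-5.4, -9.0, 2.0]
grip_width: 0.0001
gripper_force: 4.8
```

Run:
```python
from h import *
s=now(); y=np.radians(yaw()); print(s['wrist_force'][:2]@[np.cos(y),np.sin(y)])
```

```text
t 16.9833 p [ 0.4952 -0.1748  0.0972] yaw 95.15 F [-5.45 -9.03  2.02] M [-2.084  0.885  0.086] w 0.0001 q [ 0.64  0.44 -0.49  1.99  0.29  0.78  0.07]
-8.501963682478122
```

Emit:
step_arm --motion "1 0 0 0 0; 0 0 0 0 0; 0 0 0 0 0; 0 0 0 0 0; 0 0 0 0 0; 0 0 0 0 0; 0 0 0 0 0; 0 0 0 0 0; 0 0 0 0 0; 0 0 0 0 0"

```text
clock: 17.82
tool_pos: [0.4951, -0.1742, 0.0972]
ee_rot: [0.001, 0.675, 0.738, -0.003]
wrist_force: [-3.8, -10.8, 2.6]
grip_width: 0.0
gripper_force: 5.0
```

Run:
```python
from h import *
s=now(); y=np.radians(yaw()); print(s['wrist_force'][:2]@[np.cos(y),np.sin(y)])
c=cap('side','s5')
f=lambda i,x,y:cv2.convertScaleAbs(cv2.resize(i[y:y+40,x:x+56],None,fx=10,fy=10,interpolation=cv2.INTER_CUBIC),alpha=1.5)
cv2.imwrite('pics/z7.png',f(cv2.imread('pics/s5.png'),230,145))
```

```text
t 17.8167 p [ 0.4951 -0.1742  0.0972] yaw 95.13 F [ -3.79 -10.82   2.57] M [-2.118  0.862 -0.015] w 0.0 q [ 0.64  0.44 -0.49  1.99  0.3   0.78  0.07]
-10.4409959253805
```

View pics/z7.png

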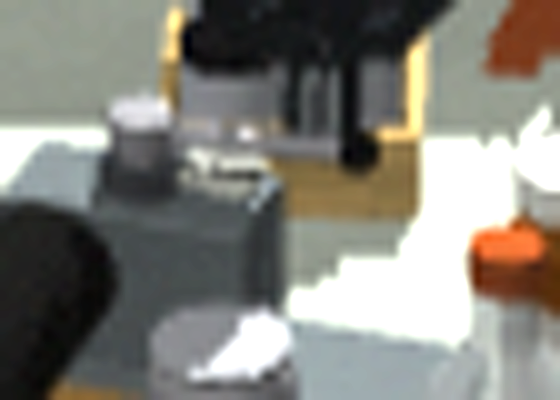

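The right ball is at (358,152), pushed over. Force (10.4 N) and geometry both give about 0.35 rad. It has been held for about 0.9 s, so I'll hold a moment more and then follow it back.

Emit:
step_arm --motion "0 0 0 0 0; 0 0 0 0 0; 0 0 0 0 0; -4 0 0 -2 0; -4 0 0 -2 0; -4 0 0 -2 0; -4 0 0 -2 0; -4 0 0 -2 0; -4 0 0 -2 0; -4 0 0 -2 0"

```text
clock: 18.7
tool_pos: [0.5031, -0.1966, 0.0974]
ee_rot: [0.0, 0.578, 0.816, 0.0]
wrist_force: [0.1, 0.4, 0.0]
grip_width: 0.0003
gripper_force: 0.0
```

Emit:
step_arm --motion "-4 0 0 -2 0; -4 0 0 -2 0; -4 0 0 -2 0; -4 0 0 0 0; 0 0 0 0 0; 0 0 -25 0 0; 0 0 -35 0 0; 0 0 -35 0 0; 0 0 -20 0 0; 0 0 0 0 0"

```text
clock: 19.53
tool_pos: [0.512, -0.2114, 0.2174]
ee_rot: [0.005, 0.535, 0.845, 0.001]
wrist_force: [0.8, -0.3, 0.7]
grip_width: 0.0
gripper_force: 0.0
```

Run:
```python
from h import *
now(); cap('side','s6')
f=lambda i,x,y:cv2.resize(i[y:y+130,x:x+130],None,fx=4,fy=4,interpolation=cv2.INTER_CUBIC)
cv2.imwrite('pics/z8.png',f(cv2.imread('pics/s6.png'),180,145))
```

```text
t 19.5333 p [ 0.512  -0.2114  0.2174] yaw 115.31 F [ 0.85 -0.33  0.66] M [ 0.045 -0.083  0.018] w 0.0 q [ 0.81  0.35 -0.63  1.82  0.23  1.04  0.54]
```

View pics/z8.png

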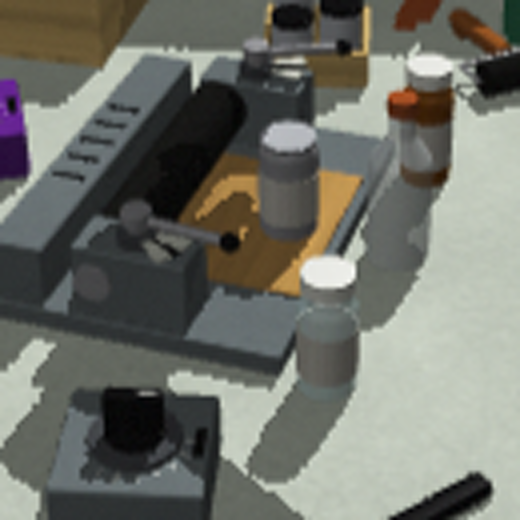

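Both bars are back at rest, with the balls at (230,241) and (345,47). The knob is turned to its stop at (134,420), the bystanders are all in place and the arm is clear. Handing in.

```bash
python3 -c "
from workcell import robot
print(robot.close_job())"
```

```text
the job is handed in; nothing more can be done
None
```

I turned the speed knob anticlockwise to its stop, then held the left bar and then the right at about 0.35 rad (my estimate) for roughly a second each; both sprang back, nothing else appeared to have moved in the last picture, and the job is handed in (no verdict was returned).

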